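# Put the sample pot away and close up the chest

### The arm

A 6-joint arm with a two-finger parallel gripper is mounted at the origin on the work surface; the furniture and walls round the work are solid. World frame = base frame: x ahead of the robot, y to its left, z up, the work surface at z = 0. Lengths are in mm, angles in degrees, forces in N, time in s.
With the tool pointing down it reaches from about 350 to 850 mm from the base axis. Payload 8.1 kg.
Tool frame: the origin (TCP) lies on the centre line of the jaws, within the pads' length; the fingertips stand 11 mm ahead of it and the grasp point (between the pads) lies 8 mm behind it; z points along the fingers, y is the direction in which the jaws open and shut (so a half turn about z gives the same grasp; the last joint's range is limited). The gripper opens to 85 mm and grips with 20 to 120 N. Pads are 22 mm wide; open, the fingers measure 114 mm over their backs; the gripper's body (76 mm by 85 mm) begins 54 mm behind the grasp point. The pads swing forward as they close: fully open they stand 13 mm farther back than shut.
Start: joints at [70.05, 7.471, 85.268, -0, 87.261, -4.893], TCP at [155.849, 579.41, 242.292] pointing down, gripper open.
Joint ranges: [-169.43, 169.43], [-51.17, 129.36], [1.28, 143.12], [-76.62, 256.62], [0, 156.53], [-152.29, 152.29]. Speed limits (degrees/s): [136.94, 136.94, 159.86, 180, 180, 180].

### API

Orientations are given as [roll, pitch, yaw] about the fixed x, y, z axes, in that order (R = Rz(yaw) Ry(pitch) Rx(roll)).
In Python, from bench import telemetry, viewer, r gives the robot as it stands.
- The arm moves only by the shell command python3 -m inch 'ROWS' [FORCE]. ROWS is JSON, a list of rows, each a list of 3 entries, a list of its own where there are three numbers: the shift along the tool's x, y, z in cm, then the turn, a rotation vector about the tool's x, y, z in rad, then the opening, from 0 (shut) to 1 (fully open). A call has 1 to 20 rows; each row is the pose to reach, as a shift and turn from the pose commanded when the call began, along the tool's axes at that moment; what a row does not reach only later rows make up. A row lasts 1/10 s, in which the tool goes at most 50 mm and 8.59 degrees, less where a joint would pass 70% of its speed; a pose out of reach is approached as far as the arm can. A call with a gripper value outside its range is refused whole. The fingers move at their own pace and stop on an object; FORCE is the grip in N (left out, the last holds). Time passes only in rows, so rows that repeat a pose let the fingers close. It gives the time, the measured TCP pose, the force and the opening at its end, in the units of the state.
- telemetry.sense(): the state, without advancing time (a new reading comes with each control period).
- viewer.snapshot(name): name is "scene" or "side" or "wrist"; returns the picture (480x640x3 uint8, red, green, blue); there is no depth.
- viewer.camera_model(name): a dict with "fx", "fy", "cx", "cy" (pixels), "dist" ([k1, k2, p1, p2, k3] as OpenCV has them; the pictures are not rectified), "cam_to_world" (4x4, takes a point from camera to world coordinates); the wrist camera has in their place "mount" (4x4, takes a point from camera to tool coordinates, whose origin is the TCP and whose axes are the flange's). Camera axes: x right, y down, z forward; pixel columns grow to the right and rows downward; lengths in mm; the calibration is good to about 2 mm. A picture is of the moment at which its call begins: read the wrist's pose just before it. camera_model takes no time and is no camera call.
- r.hand_in(): hands the job in, once; it reports no verdict.
The state is a dict: "time": time; "joint_pos": joint angles; "qd": joint speeds; "joint_efforts": joint torques, N m; "tool_pos": TCP position; "tcp_rot": TCP orientation; "ft_force": force on the tool from outside, world axes, zero at the start; "wrist_torque": the same for the moment, N m; "finger_gap": finger opening in mm.
Only numpy, scipy, OpenCV 4.12 (cv2) and the standard library are available. Lean on these libraries where they do the work, as an engineer would, in place of code of your own. Each camera call takes 0.05 s, during which the arm holds its last target.

### The job

Stand the small white paint sample pot with the brick-red band upright in the open drawer of the blue-green brush chest, push that drawer fully shut, and fold the chest's lid down until it is fully closed. Bring the lid down gently, never letting it slam, and leave the black-lidded jar and the teal-topped wooden knob standing where they are.

Things in the scene. Friction and masses are not known exactly. Their poses are not given: they have to be found in the camera images.
- pot_mid (a point): Centre (half-way up) of the sample pot to put away: a closed round paint pot, 53 mm across, 58 mm tall, about 0.11 kg, white with a silver lid and a brick-red band; stands loose on the table, z axis up. Pot, jar and knob stand in a loose row, at least 95 mm apart between centres; their places are shuffled.
- jar_mid (a point): Centre of a bystander: round white jar with a black screw lid, 62 mm across, 68 mm tall, loose, z up.
- knob_mid (a point): Centre of a bystander: turned wooden furniture knob with a teal-green top, 48 mm across, 54 mm tall, loose, standing, z up.
- chest_base (a point): Centre of the underside of the blue-green wooden chest (fixed to the table). Its axes: -x points out of the front (the drawer side), +x to the hinge side, z up, y along the front (the open drawer lies at y = +72.5 mm). Chest body x from -93 to +107, y from -150 to +150, top rim at z = 150 mm. Only the drawer on the +y half moves; the other is shut and stays so. The tray under the lid stays as it is.
- brush_chest_drawer_l (a joint): Travel of the open drawer in m: 0 = fully shut (front flush with the chest), 0.12 = fully out towards the chest's -x. Starts 0.108 to 0.12. Slides easily (about 1 N) and stays where left.
- drawer_knob (a point): Outer face centre of the drawer's round white knob (19 mm diameter, stands 19 mm out from the drawer front), 46 mm above the table; moves with the drawer. The drawer front is 135 mm wide, from z = 10 to 81 mm. The chest rises to 150 mm above the knob, so lean the tool away from the chest when pushing. Axes as chest_base.
- drawer_floor (a point): Point on the drawer's inner floor (z = 19 mm), moving with it; axes as chest_base. Inside, the drawer reaches from this point 45 mm towards the front (-x) and 125 mm towards the back (+x), and 60 mm to either side in y; side walls 52 mm high above the floor. Clear height when shut is 66 mm, so only an upright pot passes. With the drawer out, the part from about -45 mm to +43 mm in x is uncovered, and the best spot for the pot's centre is 8 mm in front (-x) of this point.
- brush_chest_lid (a joint): Angle of the chest's lid in rad: 0 = fully closed (level), 1.57 = upright; starts 1.35 to 1.7. Its stays have friction: it remains at any angle it is left at, and takes up to about 5 N near its free edge to move either way. It stops at 0.
- lid_hinge (a point): Middle of the lid's hinge line, 151 mm above the table at the back (+x) of the chest; the line runs along y. Axes as chest_base.
- lid_edge (a point): Middle of the lid's free edge on its outer (upper when closed) face; moves with the lid; its axes equal chest_base's when the lid is closed. The lid is a flat board 208 mm from hinge line to free edge, 312 mm wide along y, 10 mm thick; the outer face lies 10.5 mm off the hinge line. It turns up and back about the hinge, so from upright it is pushed from behind (+x side) over to the front and then pressed down.
There are look-alikes about, which are no part of the job. What is shaped like the part that bears pot_mid but pink or purple is not meant.

How it is judged (in metres and radians):
On the way:
1. the pot with the brick-red band stands upright on the floor of the drawer (x of pot_mid in the frame of drawer_floor between -0.03 and 0.11 m and y of pot_mid in the frame of drawer_floor between -0.045 and 0.045 m and z of pot_mid in the frame of drawer_floor between 0.02 and 0.037 m and angle between pot_mid's own z axis and vertical below 0.15 rad), for 0.2 s.
At the end, for the whole second after the job is handed in: The pot with the brick-red band stands upright (within 8 degrees) on the drawer's floor, the drawer is shut to within 5 mm and the lid closed to within 0.035 rad (about 7 mm at its edge) (all of step 1 and value of joint brush_chest_drawer_l below 0.005 m and value of joint brush_chest_lid below 0.035 rad); the robot touches nothing.
It fails at once if the lid slams: it closes faster than 3 rad/s (velocity of joint brush_chest_lid below -3 rad/s).
It fails at once if the jar or the knob is moved by more than 30 mm or tipped (distance of any of jar_mid, knob_mid from where it was at the start of the episode above 0.03 m or angle between any of jar_mid, knob_mid's own z axis and vertical above 0.5 rad).
It also fails if it takes over 72 s, if anything falls off the work surface, if the arm or the gripper's body presses on something with over 40 N, if the wrist force passes 120 N, or if a joint passes its speed limit or range.

## Working session

There is one attempt and no reset: what is moved stays moved. The work goes in short steps, Python scripts to look and compute and a shell command to move; the robot and the scene stay as the last step left them, time stands still between calls to the robot, and variables do not carry over. Pictures are saved under pics/ and viewed, and the job is handed in when it is done.

```bash
ls -la; mkdir -p pics
python3 - <<'E'
from bench import telemetry, viewer, r
import cv2,json
s=telemetry.sense(); print(s)
for n in("scene","side","wrist"):
    cv2.imwrite(f"pics/a_{n}.png",viewer.snapshot(n)[:,:,::-1]); print(n,viewer.camera_model(n))
E
```

```text
total 12
drwxr-xr-x  3 agent agent 4096 Dec  7 14:36 .
drwxr-xr-x 23 root  root  4096 Dec  7 14:36 ..
drwxr-xr-x  2 agent agent 4096 Dec  7 14:36 pics
{'time': 0.0, 'joint_pos': array([ 7.00484026e+01,  7.51520385e+00,  8.53300255e+01,  5.54907910e-04,
        8.72619175e+01, -4.89114926e+00]), 'qd': array([-0.03847076,  0.03701754,  0.09715886, -0.05575756,  0.01159931,
       -0.00521141]), 'joint_efforts': array([ 1.61631109e-03, -5.69413733e+01, -5.00542796e+01, -1.85996805e-04,
        1.50550558e-02,  2.76347419e-05]), 'tool_pos': array([155.67485685, 578.89714665, 241.23626935]), 'tcp_rot': array([-1.79893291e+02, -9.68786174e-03,  1.64939516e+02]), 'ft_force': array([-0.52865647, -0.6315666 ,  0.6312062 ]), 'wrist_torque': array([-0.056148  , -0.06005357,  0.00576966]), 'finger_gap': 85.62661488065706}
scene {'fx': 473.5297131610683, 'fy': 473.5297131610683, 'cx': 316.1647621624892, 'cy': 241.2742683556396, 'dist': array([-0.02309406,  0.        ,  0.        ,  0.        ,  0.        ]), 'cam_to_world': array([[-6.11655239e-01,  3.56133004e-01, -7.06432695e-01,
         1.138
[... 657 characters left out ...]
2266242e-03, -4.45120543e-01, -8.95460226e-01,
         1.00159799e+03],
       [ 0.00000000e+00,  0.00000000e+00,  0.00000000e+00,
         1.00000000e+00]])}
wrist {'fx': 417.7711895086009, 'fy': 417.7711895086009, 'cx': 318.4457346552582, 'cy': 240.86536730160097, 'dist': array([-0.06524167,  0.        ,  0.        ,  0.        ,  0.        ]), 'mount': array([[-4.54428640e-04, -9.63561517e-01, -2.67486441e-01,
         6.72607801e+01],
       [ 9.99999687e-01, -2.64667638e-04, -7.45476841e-04,
        -8.13286200e-01],
       [ 6.47517791e-04, -2.67486696e-01,  9.63561336e-01,
        -1.30023193e+02],
       [ 0.00000000e+00,  0.00000000e+00,  0.00000000e+00,
         1.00000000e+00]])}
```

View pics/a_scene.png

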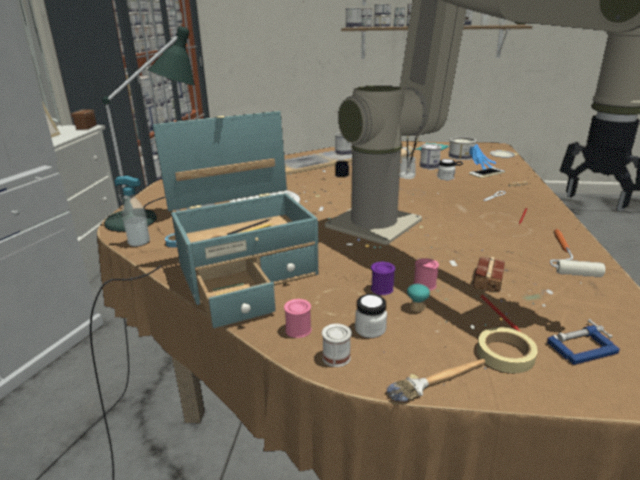

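View pics/a_side.png

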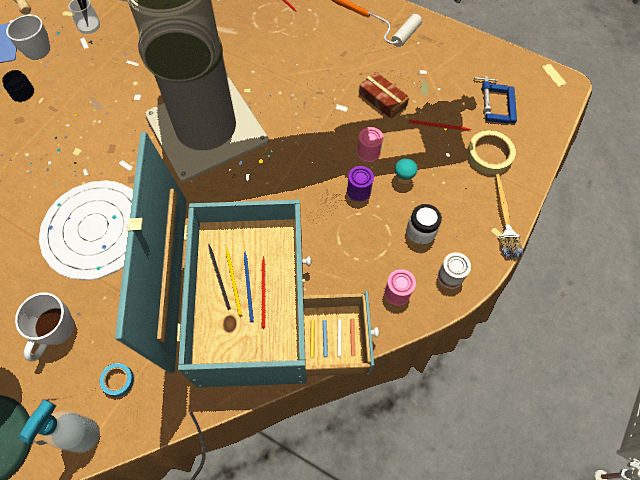

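View pics/a_wrist.png

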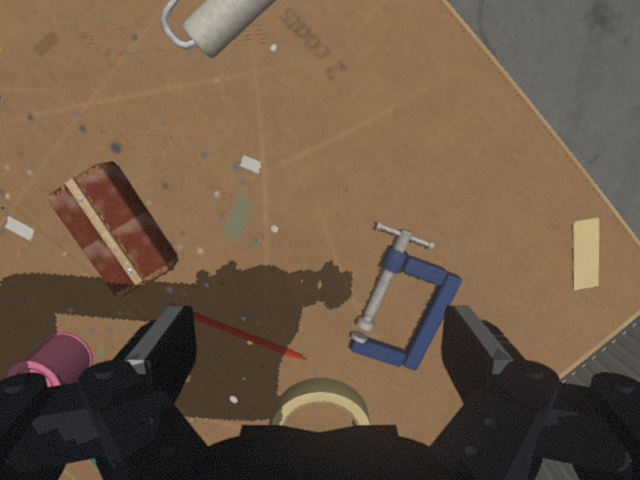

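The target pot (white with silver lid) is at side (455,270) and scene (337,345). The jar is at side (424,223), the knob at (405,168), and the open drawer at (338,330). The lid is upright. I'll zoom in for accurate pixels.

```bash
cat > h.py <<'E'
import numpy as np,cv2
from bench import telemetry,viewer,r
from scipy.spatial.transform import Rotation as R
def ray(n,px):
    c=viewer.camera_model(n);K=np.array([[c['fx'],0,c['cx']],[0,c['fy'],c['cy']],[0,0,1]])
    u=cv2.undistortPoints(np.array([[px]],float),K,c['dist'])[0,0]
    T=c['cam_to_world'] if n!='wrist' else wT(c)
    return T[:3,3],T[:3,:3]@np.array([u[0],u[1],1])
def wT(c,s=None):
    s=s or telemetry.sense();T=np.eye(4);T[:3,:3]=R.from_euler('xyz',s['tcp_rot'],degrees=True).as_matrix();T[:3,3]=s['tool_pos'];return T@c['mount']
def atz(n,px,z):
    o,d=ray(n,px);return o+d*(z-o[2])/d[2]
def tri(p):
    A=np.zeros((3,3));b=np.zeros(3);L=[]
    for n,px in p:
        o,d=ray(n,px);d=d/np.linalg.norm(d);P=np.eye(3)-np.outer(d,d);A+=P;b+=P@o;L.append((o,P))
    x=np.linalg.solve(A,b);return x,[np.linalg.norm(P@(x-o)) for o,P in L]
def proj(n,X):
    c=viewer.camera_model(n);K=np.array([[c['fx'],0,c['cx']],[0,c['fy'],c['cy']],[0,0,1]])
    T=np.linalg.inv(c['cam_to_world'] if n!='wrist' else wT(c))
    X=np.atleast_2d(np.array(X,float));return cv2.projectPoints(X,cv2.Rodrigues(T[:3,:3])[0],T[:3,3],K,c['dist'])[0][:,0]
def crop(f,x,y,w,h,k,out):
    im=cv2.imread(f)[y:y+h,x:x+w];cv2.imwrite(out,cv2.resize(im,None,fx=k,fy=k,interpolation=cv2.INTER_CUBIC))
E
python3 - <<'E'
from h import *
crop('pics/a_side.png',290,180,200,150,4,'pics/c1.png')
crop('pics/a_side.png',110,120,200,150,4,'pics/c2.png')
crop('pics/a_side.png',110,260,200,150,4,'pics/c4.png')
crop('pics/a_scene.png',150,100,200,150,4,'pics/c5.png')
crop('pics/a_scene.png',180,230,200,150,4,'pics/c3.png')
E
```

```text
(no output)
```

View pics/c1.png

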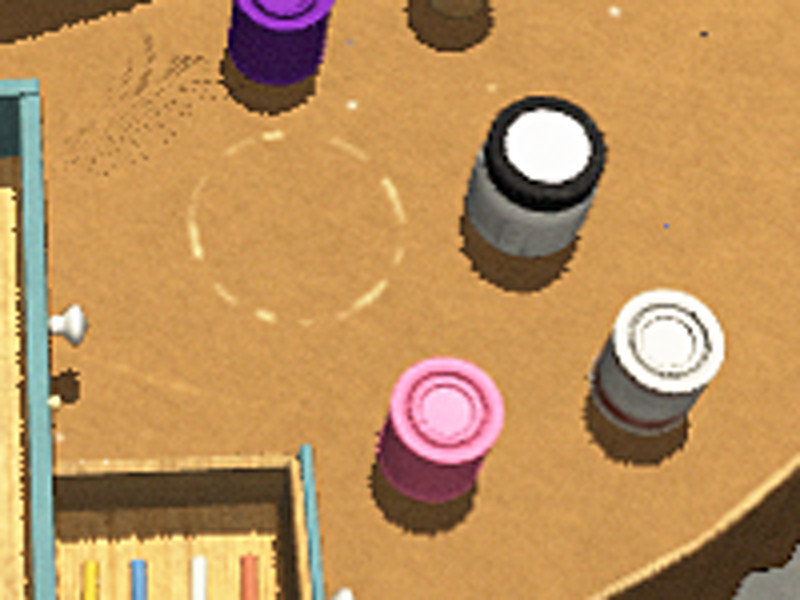

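View pics/c2.png

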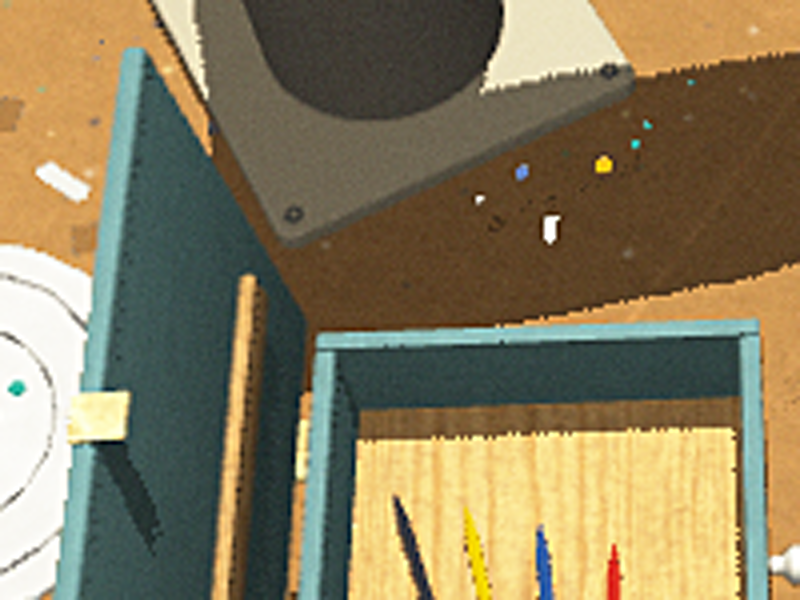

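View pics/c4.png

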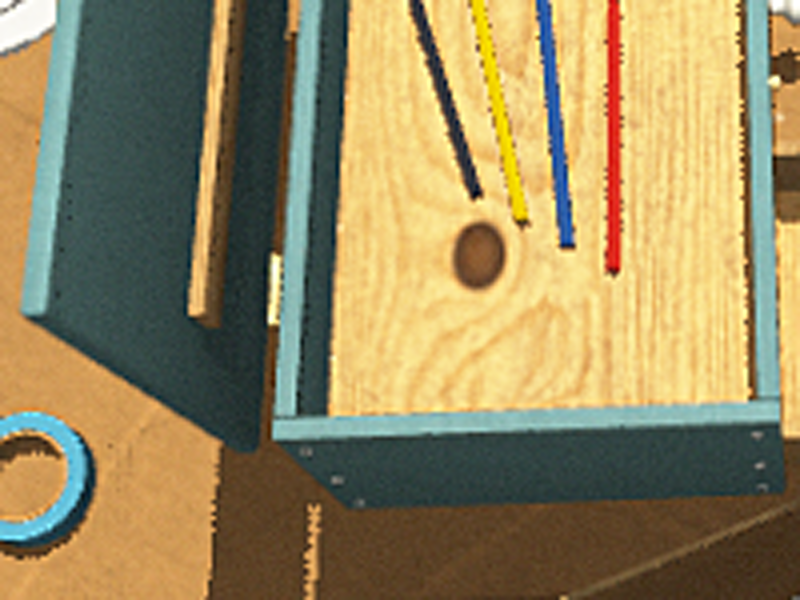

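View pics/c5.png

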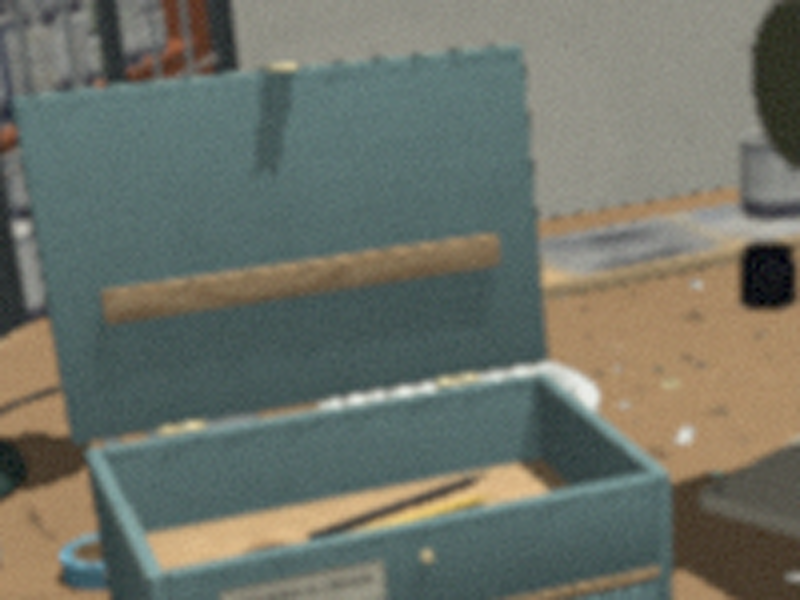

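View pics/c3.png

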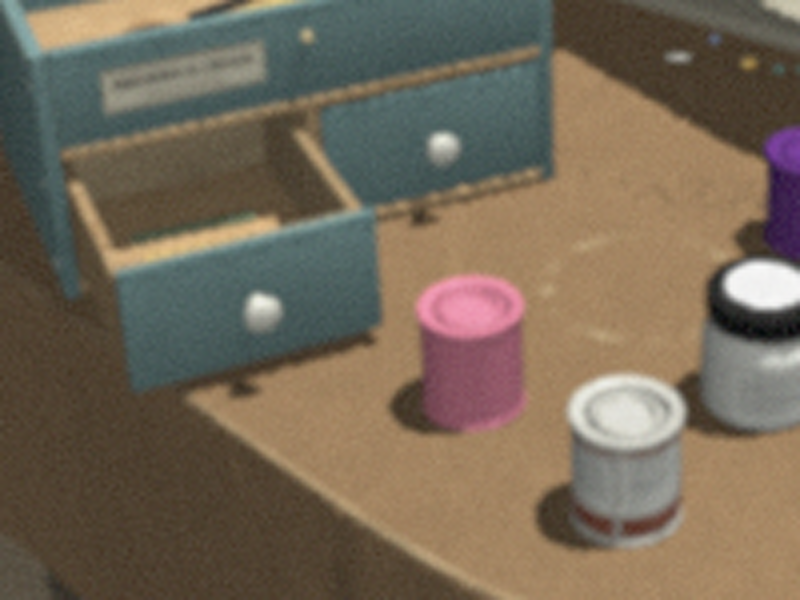

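Run:
```python
from h import *
np.set_printoptions(precision=1,suppress=True)
for nm,a,b,z in [('pot',(456.75,265.25),(336.75,333.25),58),('pink',(401.5,282.5),(297.75,307),58),('jar',(427,216.5),(371.25,301),68),('knob',(406,166),(418,291),54),('purple',(361,176),(383,268),58)]:
    print(nm,atz('side',a,z),atz('scene',b,z),*tri([('side',a),('scene',b)]))
c=[atz('side',p,150) for p in [(189.25,203.75),(299.25,200.5),(178.75,369.25),(305,361.25)]]
print('rim BR,FR,BL,FL',*c)
for a,b in [(0,1),(1,3),(3,2),(2,0)]: print(np.linalg.norm(c[a]-c[b]))
print('fl/fr scene',atz('scene',(150+665/4,100+478/4),150),atz('scene',(150+160/4,100+580/4),150))
print('dknob',tri([('side',(376,332)),('scene',(245.5,308))]))
print('lid inner near',tri([('side',(147,132.5)),('scene',(281.25,111.75))]),'far',tri([('side',(122,339)),('scene',(153.75,124.25))]))
# chest fit
M=np.array([[107,-150],[-93,-150],[107,150],[-93,150]],float);W=np.array([x[:2] for x in c])
H=(M-M.mean(0)).T@(W-W.mean(0));U,S,V=np.linalg.svd(H);Rr=V.T@np.diag([1,np.linalg.det(V.T@U.T)])@U.T
t=W.mean(0)-Rr@M.mean(0);print('chest',t,np.degrees(np.arctan2(Rr[1,0],Rr[0,0])),W-(M@Rr.T+t))
```

```text
pot [571.  268.8  58. ] [573.9 273.8  58. ] [569.9 270.7  54.1] [np.float64(0.23453104873771596), np.float64(0.2345310487377975)]
pink [547.8 157.9  58. ] [550.1 162.8  58. ] [546.6 159.3  54.5] [np.float64(0.36649606508108423), np.float64(0.3664960650809593)]
jar [460.1 274.7  68. ] [460.9 276.1  68. ] [459.7 275.3  67. ] [np.float64(0.10330912251623224), np.float64(0.10330912251624942)]
knob [335.4 311.7  54. ] [353.6 323.6  54. ] [331.9 315.8  41.9] [np.float64(2.436501250513779), np.float64(2.4365012505136594)]
purple [312.1 215.2  58. ] [317.1 218.3  58. ] [311.4 215.8  55.1] [np.float64(0.7702934728295029), np.float64(0.7702934728295211)]
rim BR,FR,BL,FL [ 254.8 -122.3  150. ] [347.3  53.7 150. ] [ 519.8 -257.9  150. ] [606. -79. 150.]
198.78025544138922
290.7971985508538
198.55447061367522
297.637387485323
fl/fr scene [353.   58.9 150. ] [609.  -74.3 150. ]
dknob (array([601.8,  68.6,  46.6]), [np.float64(0.04131200984612159), np.float64(0.04131200984599956)])
lid inner near (array([ 237.7, -137.6,  355. ]), [np.float64(1.4491009100712504), np.float64(1.4491009100712646)]) far (array([ 514.5, -280.1,  358.4]), [np.float64(2.0244839189238206), np.float64(2.024483918923748)])
chest [435.2 -95.2] -116.99864531265905 [[ 1.9  0.1]
 [ 3.5 -2.1]
 [-0.4  0.7]
 [-5.   1.4]]
```

The pot is at about (572,271), with the chest at about (437,-93), yaw about -117°. The lid is at about 1.68 rad and the drawer knob at (602,69). The top heights match what was given to within about 4 mm. Next I'll work out the move to above the pot, with the jaws along chest y and the tool yaw at 63°.

```bash
cat >> h.py <<'E'
CH=np.array([437.5,-92.5]);YAW=-117.1
def ch(x,y,z):
    a=np.radians(YAW);return np.array([CH[0]+np.cos(a)*x-np.sin(a)*y,CH[1]+np.sin(a)*x+np.cos(a)*y,z])
def inch_(p):
    a=np.radians(YAW);d=np.array(p[:2])-CH;return np.array([np.cos(a)*d[0]+np.sin(a)*d[1],-np.sin(a)*d[0]+np.cos(a)*d[1],p[2]])
def rot(yaw=62.9,lean=0):  # lean>0: tool back leans to chest -x
    return R.from_euler('xyz',[180,0,yaw],degrees=True)*R.from_rotvec([0,-np.radians(lean),0])
def go(p,ro,s=None):
    s=s or telemetry.sense();R0=R.from_euler('xyz',s['tcp_rot'],degrees=True)
    print('shift cm',np.round(R0.inv().apply(np.array(p)-s['tool_pos'])/10,2),'turn',np.round((R0.inv()*ro).as_rotvec(),3),'from',np.round(s['tool_pos'],1),'t',round(s['time'],2))
E
python3 - <<'E'
from h import *
go([572.5,271,190],rot())
E
```

```text
shift cm [-48.25 -18.91   5.17] turn [-1.000e-03  1.000e-03  1.781e+00] from [155.7 579.  241.5] t 0.15
```

```bash
python3 -m inch '[[[-48.2,-18.9,5.2],[0,0,1.78],1],[[-48.2,-18.9,5.2],[0,0,1.78],1],[[-48.2,-18.9,5.2],[0,0,1.78],1],[[-48.2,-18.9,5.2],[0,0,1.78],1],[[-48.2,-18.9,5.2],[0,0,1.78],1],[[-48.2,-18.9,5.2],[0,0,1.78],1],[[-48.2,-18.9,5.2],[0,0,1.78],1],[[-48.2,-18.9,5.2],[0,0,1.78],1],[[-48.2,-18.9,5.2],[0,0,1.78],1],[[-48.2,-18.9,5.2],[0,0,1.78],1],[[-48.2,-18.9,5.2],[0,0,1.78],1],[[-48.2,-18.9,5.2],[0,0,1.78],1],[[-48.2,-18.9,5.2],[0,0,1.78],1],[[-48.2,-18.9,5.2],[0,0,1.78],1],[[-48.2,-18.9,5.2],[0,0,1.78],1]]' 40
python3 - <<'E'
from h import *
print(proj('wrist',[[572.5,271,58],[572.5,271,0]]))
cv2.imwrite('pics/b_w.png',viewer.snapshot('wrist')[:,:,::-1]);cv2.imwrite('pics/b_s.png',viewer.snapshot('side')[:,:,::-1])
E
```

```text
time: 1.65
tool_pos: [571.7, 272.2, 190.3]
tcp_rot: [-180.0, 0.0, 63.2]
ft_force: [0.4, 0.3, 0.4]
finger_gap: 85.4
[[319.4826214  233.00411447]
 [319.31257671 214.45926361]]
```

View pics/b_w.png

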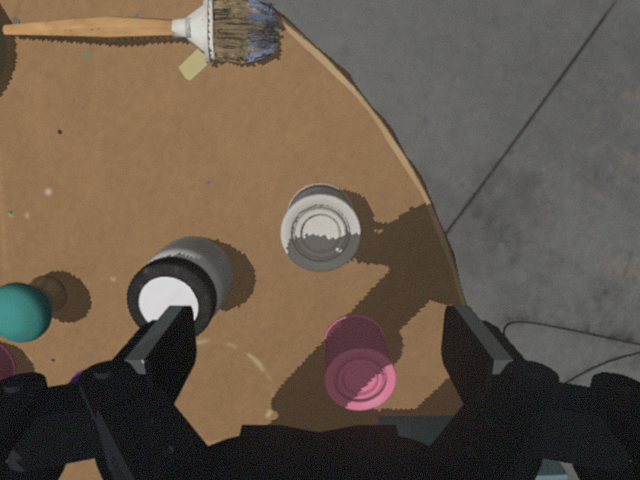

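View pics/b_s.png

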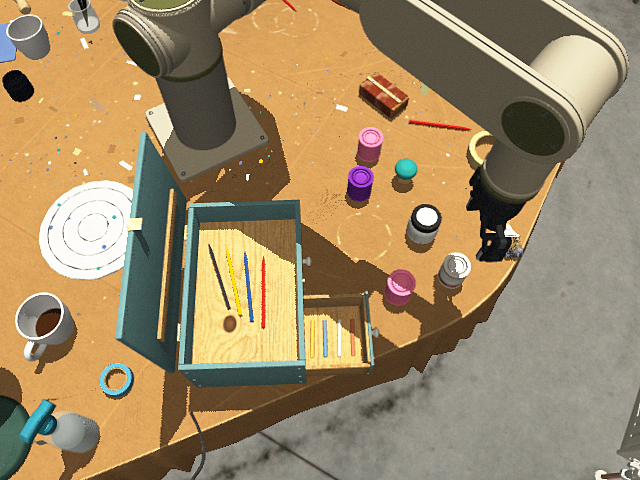

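The wrist view shows the pot's lid at (321,233), against a predicted (319.5,233), so the estimate is good to about 1 mm. Next I descend and grip.

```bash
python3 -m inch '[[[0,0.1,4],[0,0,0],1],[[0,0.1,8],[0,0,0],1],[[0,0.1,12],[0,0,0],1],[[0,0.1,14.5],[0,0,0],1],[[0,0.1,15.8],[0,0,0],1],[[0,0.1,15.8],[0,0,0],1],[[0,0.1,15.8],[0,0,0],1],[[0,0.1,15.8],[0,0,0],0.4],[[0,0.1,15.8],[0,0,0],0.4],[[0,0.1,15.8],[0,0,0],0.4],[[0,0.1,15.8],[0,0,0],0.4],[[0,0.1,15.8],[0,0,0],0.4],[[0,0.1,15.8],[0,0,0],0.4],[[0,0.1,15.8],[0,0,0],0.4]]' 40
python3 - <<'E'
from h import *
cv2.imwrite('pics/c_w.png',viewer.snapshot('wrist')[:,:,::-1]);print(telemetry.sense()['finger_gap'])
E
```

```text
time: 3.15
tool_pos: [574.4, 271.8, 34.4]
tcp_rot: [179.9, -0.1, 63.0]
ft_force: [-1.6, -0.5, 6.0]
finger_gap: 52.2
51.836968177045144
```

View pics/c_w.png

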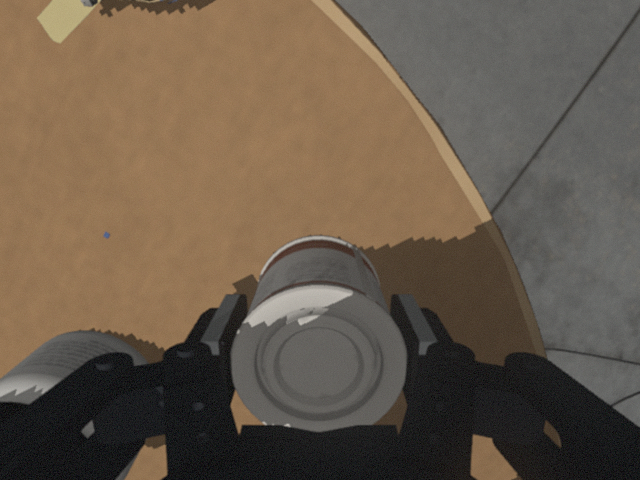

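The pot is held, gap 52 mm, and its red band is visible. I'm lifting it, then I'll measure the drawer interior.

```bash
python3 -m inch '[[[0,0,-2],[0,0,0],0.4],[[0,0,-6],[0,0,0],0.4],[[0,0,-10],[0,0,0],0.4],[[0,0,-14],[0,0,0],0.4],[[0,0,-17],[0,0,0],0.4],[[0,0,-17],[0,0,0],0.4]]' 40
python3 - <<'E'
from h import *
cv2.imwrite('pics/d_s.png',viewer.snapshot('side')[:,:,::-1])
crop('pics/d_s.png',290,270,120,110,6,'pics/d_c.png')
go(list(ch(-93-55,72.5,200)),rot())
E
```

```text
time: 3.8
tool_pos: [576.1, 272.3, 209.7]
tcp_rot: [179.6, -0.5, 63.0]
ft_force: [0.8, 0.3, -1.5]
finger_gap: 51.7
shift cm [-23.91  11.59   0.57] turn [ 0.005 -0.005  0.001] from [574.9 271.9 206.3] t 3.85
```

View pics/d_c.png

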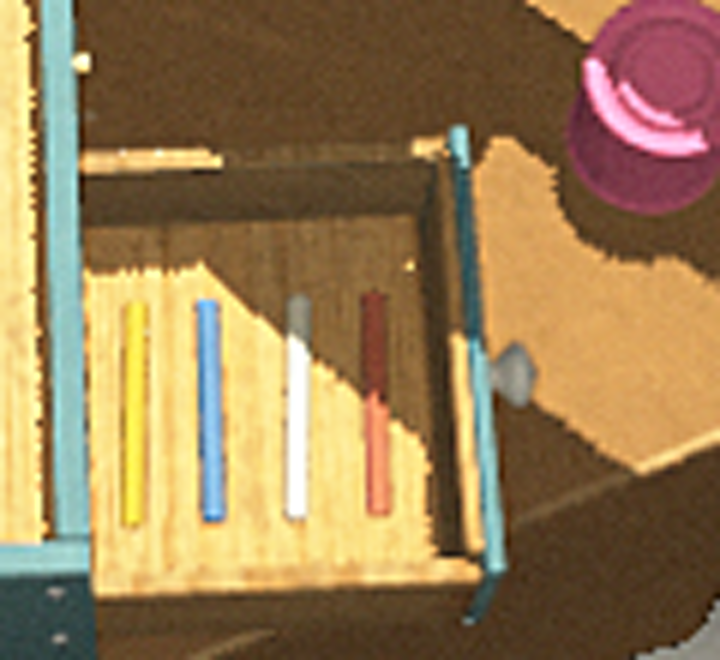

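Run:
```python
from h import *
np.set_printoptions(precision=1,suppress=True)
def P(x,y,z):return inch_(atz('side',(290+x/6,270+y/6),z))
print('floor near',P(420,213,19),'far',P(437,556,19))
print('inner wall top front',P(440,150,71),P(472,550,71))
print('front top outer',P(466,128,81),P(503,572,81),'inner-teal',P(450,128,81))
print('side wall inner tops',P(85,172,71),P(95,588,71), 'knob',P(525,375,46))
print('rim front outer',P(95,540,150),P(75,100,150))
```

```text
floor near [-196.2   12.3   19. ] far [-192.7  121.2   19. ]
inner wall top front [-198.5   10.    71. ] [-197.7  131.5   71. ]
front top outer [-205.7    6.9   81. ] [-204.8  140.4   81. ] inner-teal [-200.9    6.7   81. ]
side wall inner tops [-91.   12.2  71. ] [-89.3 137.4  71. ] knob [-221.    73.8   46. ]
rim front outer [-90.1 142.  150. ] [-89.2  18.7 150. ]
```

The drawer's inner front wall is at chest x of about -200 and its centre at y of about 72.5. That puts the pot target at chest (-163, 72.5).

Run:
```python
from h import *
print(ch(-163,72.5,0)); go(list(ch(-163,72.5,195)),rot())
```

```text
[576.29424821  19.57768138   0.        ]
shift cm [-22.41  11.59   1.07] turn [ 0.005 -0.005  0.001] from [574.9 271.9 206.3] t 3.85
```

```bash
python3 -m inch '[[[-3,1.5,0],[0,0,0],0.4],[[-7,3.5,0],[0,0,0],0.4],[[-11,5.6,0],[0,0,0],0.4],[[-15,7.6,0],[0,0,0],0.4],[[-18.5,9.5,0],[0,0,0],0.4],[[-21,10.8,0],[0,0,0],0.4],[[-22.3,11.6,0],[0,0,0],0.4],[[-22.3,11.6,0],[0,0,0],0.4],[[-22.3,11.6,0],[0,0,0],0.4],[[-22.3,11.6,0],[0,0,0],0.4],[[-22.3,11.6,0],[0,0,0],0.4]]' 40
python3 - <<'E'
from h import *
s=telemetry.sense();print(inch_(s['tool_pos']),s['tcp_rot'],s['finger_gap'])
cv2.imwrite('pics/e_s.png',viewer.snapshot('side')[:,:,::-1]);cv2.imwrite('pics/e_c.png',viewer.snapshot('scene')[:,:,::-1])
go(list(ch(-163,72.5,80)),rot())
crop('pics/e_s.png',270,220,160,150,4,'pics/e_sc.png')
crop('pics/e_c.png',150,200,200,150,4,'pics/e_cc.png')
E
```

```text
time: 4.95
tool_pos: [574.9, 21.2, 202.1]
tcp_rot: [-180.0, -0.0, 63.1]
ft_force: [0.1, 0.3, -1.2]
finger_gap: 52.1
[-163.85285762   70.54055309  202.07554844] [-1.79975176e+02 -4.89239970e-03  6.30544044e+01] 52.13161439680899
shift cm [-0.06  0.18 12.23] turn [-0.    -0.     0.002] from [575.   20.9 202.3] t 5.05
```

View pics/e_sc.png

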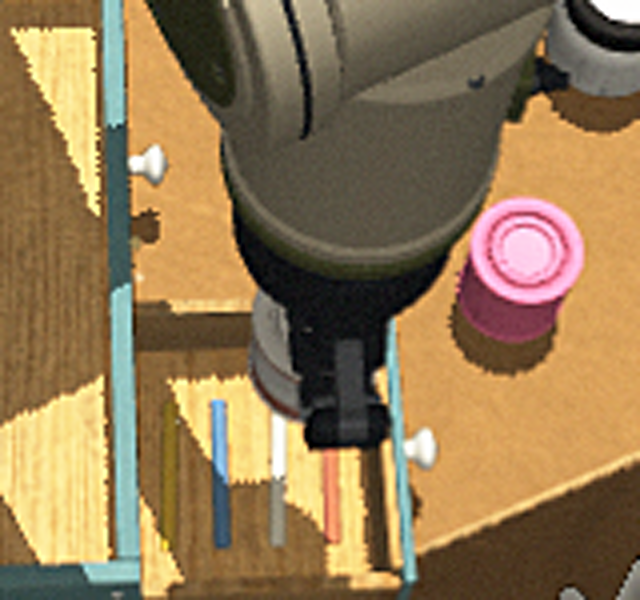

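View pics/e_cc.png

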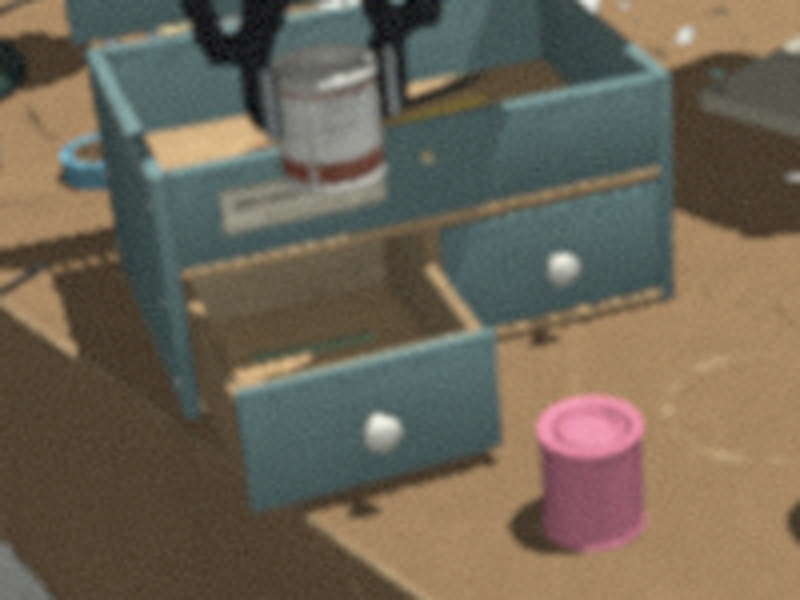

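Run:
```python
from h import *
np.set_printoptions(precision=1,suppress=True)
def P(x,y,z):return inch_(atz('scene',(150+x/4,200+y/4),z))
print('pot bottom',P(333,170,168),'top',P(325,63,226))
print('drawer front outer top',P(238,393,81),P(497,333,81),'rim',P(158,170,150),P(668,75,150),'knob',P(385,435,46))
```

```text
pot bottom [-161.9   69.6  168. ] top [-163.    68.1  226. ]
drawer front outer top [-204.5  138.6   81. ] [-209.     5.5   81. ] rim [-81.8 142.9 150. ] [ -93.1 -147.6  150. ] knob [-220.7   72.1   46. ]
```

Scene and side agree to within 2-3 mm: the pot is at (-162,70), and the drawer front is at -207 and centred at y = 72. I'm lowering it into the drawer.

```bash
python3 -m inch '[[[0,0.2,3],[0,0,0],0.4],[[0,0.2,6.5],[0,0,0],0.4],[[0,0.2,9.5],[0,0,0],0.4],[[0,0.2,11.5],[0,0,0],0.4],[[0,0.2,13],[0,0,0],0.4],[[0,0.2,14],[0,0,0],0.4],[[0,0.2,14.4],[0,0,0],0.4],[[0,0.2,14.4],[0,0,0],0.4],[[0,0.2,14.4],[0,0,0],0.4]]' 40
python3 - <<'E'
from h import *
s=telemetry.sense();print(inch_(s['tool_pos']),s['tcp_rot'],s['ft_force'])
cv2.imwrite('pics/f_c.png',viewer.snapshot('scene')[:,:,::-1])
crop('pics/f_c.png',150,200,200,150,4,'pics/f_cc.png')
E
```

```text
time: 5.95
tool_pos: [577.7, 18.9, 59.5]
tcp_rot: [179.9, -0.0, 63.0]
ft_force: [0.7, 0.9, -1.4]
finger_gap: 51.5
[-163.06054044   74.05706734   59.50087041] [ 1.79902204e+02 -4.16478226e-02  6.29600268e+01] [ 0.71357998  0.9024072  -1.41414703]
```

View pics/f_cc.png

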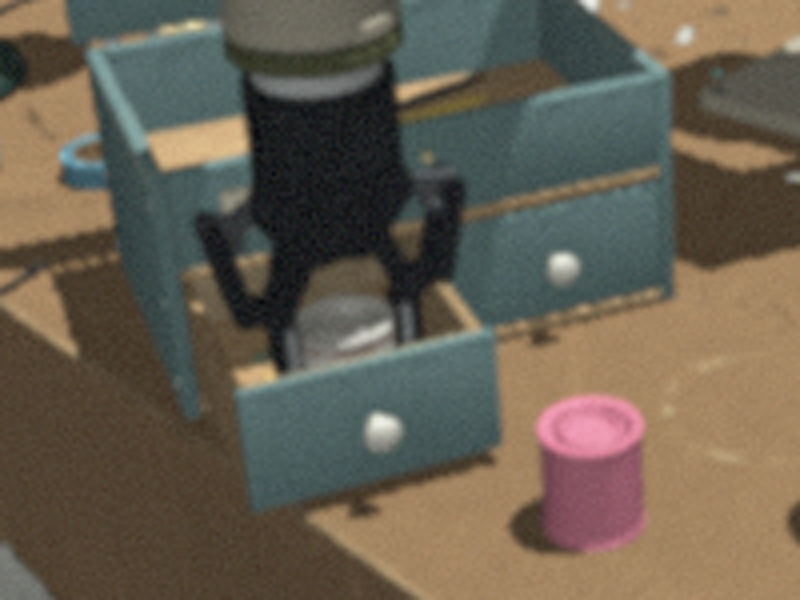

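```bash
python3 -m inch '[[[0,0,0.2],[0,0,0],0.4],[[0,0,0.4],[0,0,0],0.4],[[0,0,0.5],[0,0,0],0.4],[[0,0,0.5],[0,0,0],0.4],[[0,0,0.5],[0,0,0],0.4]]' 40
```

```text
time: 6.5
tool_pos: [577.2, 19.1, 54.2]
tcp_rot: [180.0, -0.0, 63.0]
ft_force: [-2.3, 0.3, 5.6]
finger_gap: 51.7
```

Contact: the force went from -1.4 to +5.6 N. I'm releasing to a partial opening and retreating.

```bash
python3 -m inch '[[[0,0,0],[0,0,0],0.55],[[0,0,0],[0,0,0],0.7],[[0,0,0],[0,0,0],0.8],[[0,0,0],[0,0,0],0.8],[[0,0,0],[0,0,0],0.8],[[0,0,0],[0,0,0],0.8],[[0,0,-1.5],[0,0,0],0.8],[[0,0,-4],[0,0,0],0.8],[[0,0,-8],[0,0,0],0.8],[[0,0,-12],[0,0,0],0.8],[[0,0,-15],[0,0,0],0.8],[[4,0,-16],[0,0,0],0.8],[[8,0,-16],[0,0,0],0.8],[[12,0,-16],[0,0,0],0.8],[[14,0,-16],[0,0,0],0.8],[[14,0,-16],[0,0,0],0],[[14,0,-16],[0,0,0],0]]' 40
python3 - <<'E'
from h import *
s=telemetry.sense();print(inch_(s['tool_pos']),s['tcp_rot'])
cv2.imwrite('pics/g_s.png',viewer.snapshot('side')[:,:,::-1])
crop('pics/g_s.png',270,220,160,150,4,'pics/g_sc.png')
cv2.imwrite('pics/g_c.png',viewer.snapshot('scene')[:,:,::-1])
crop('pics/g_c.png',150,200,200,150,4,'pics/g_cc.png')
E
```

```text
time: 8.2
tool_pos: [640.4, 143.8, 214.0]
tcp_rot: [180.0, 0.0, 63.0]
ft_force: [-0.6, -0.4, -0.7]
finger_gap: 40.3
[-302.79002317   72.99857701  213.97607837] [1.79976121e+02 9.72486889e-03 6.30113913e+01]
```

View pics/g_sc.png

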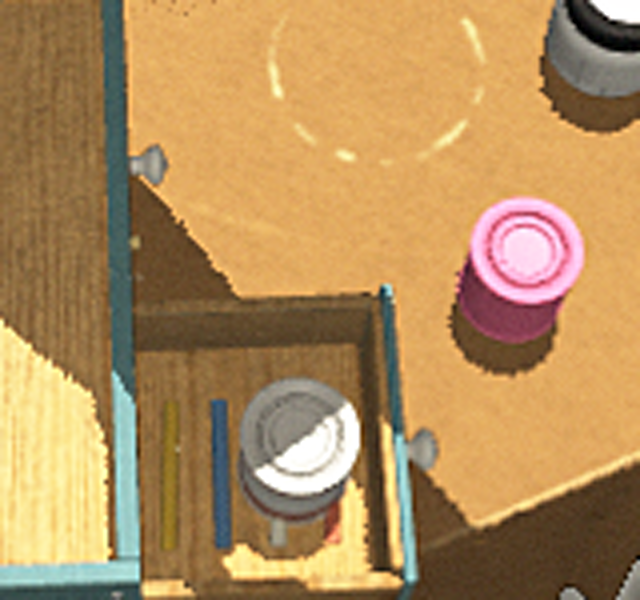

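View pics/g_cc.png

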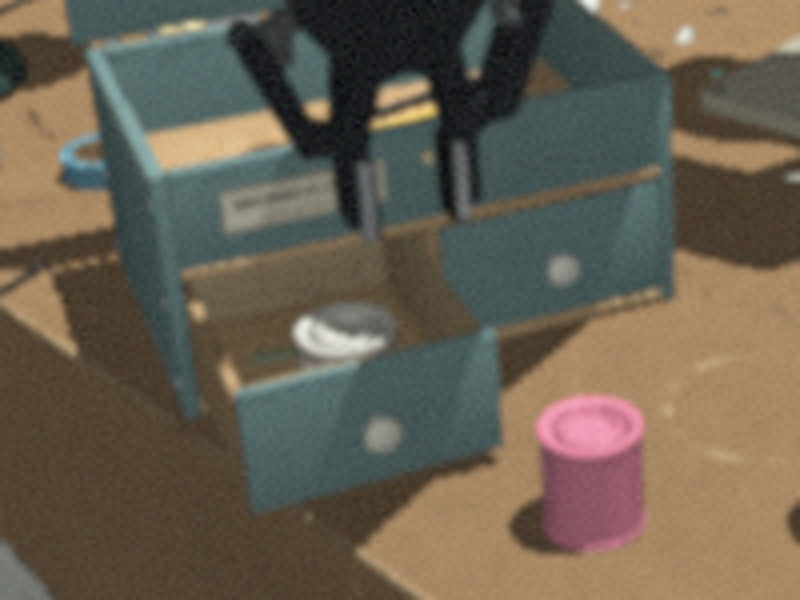

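The pot stands upright in the drawer, and both bystanders are undisturbed. Now I'll lean the tool 30° and approach the knob with the fingers closed.

Run:
```python
from h import *
go(list(ch(-265,72.5,150)),rot(lean=30));go(list(ch(-265,72.5,50)),rot(lean=30))
```

```text
shift cm [-3.68 -0.09  6.39] turn [ 0.    -0.523  0.   ] from [640.3 142.8 213.9] t 8.3
shift cm [-3.68 -0.09 16.39] turn [ 0.    -0.523  0.   ] from [640.3 142.8 213.9] t 8.3
```

```bash
python3 -m inch '[[[-1,0,2],[0,-0.13,0],0],[[-2,0,4],[0,-0.26,0],0],[[-3,0,5.5],[0,-0.39,0],0],[[-3.7,-0.1,6.5],[0,-0.523,0],0],[[-3.7,-0.1,9],[0,-0.523,0],0],[[-3.7,-0.1,12],[0,-0.523,0],0],[[-3.7,-0.1,14.5],[0,-0.523,0],0],[[-3.7,-0.1,16],[0,-0.523,0],0],[[-3.7,-0.1,16.3],[0,-0.523,0],0],[[-3.7,-0.1,16.3],[0,-0.523,0],0],[[-3.7,-0.1,16.3],[0,-0.523,0],0],[[-3.7,-0.1,16.3],[0,-0.523,0],0]]' 40
python3 - <<'E'
from h import *
s=telemetry.sense();print(inch_(s['tool_pos']),s['tcp_rot'])
cv2.imwrite('pics/i_s.png',viewer.snapshot('side')[:,:,::-1])
cv2.imwrite('pics/i_c.png',viewer.snapshot('scene')[:,:,::-1])
crop('pics/i_c.png',150,200,200,150,4,'pics/i_cc.png')
x,y,z=-265,72.5,50
for t in(-240,-200,-160,-127): go(list(ch(t,72.5,50)),rot(lean=30),s)
E
```

```text
time: 9.5
tool_pos: [623.9, 111.4, 52.3]
tcp_rot: [179.9, 29.8, 62.9]
ft_force: [0.2, 0.2, 1.1]
finger_gap: -0.1
[-266.41064365   73.07887288   52.2659142 ] [179.85083661  29.84640125  62.87485902]
shift cm [-2.18 -0.06  1.51] turn [ 0.002 -0.003 -0.   ] from [623.9 111.4  52.3] t 9.5
shift cm [-5.65 -0.06  3.5 ] turn [ 0.002 -0.003 -0.   ] from [623.9 111.4  52.3] t 9.5
shift cm [-9.12 -0.07  5.49] turn [ 0.002 -0.003 -0.   ] from [623.9 111.4  52.3] t 9.5
shift cm [-11.98  -0.07   7.13] turn [ 0.002 -0.003 -0.   ] from [623.9 111.4  52.3] t 9.5
```

View pics/i_s.png

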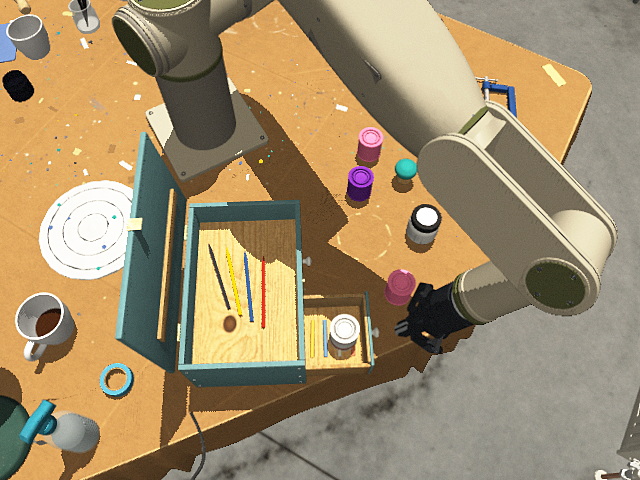

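View pics/i_cc.png

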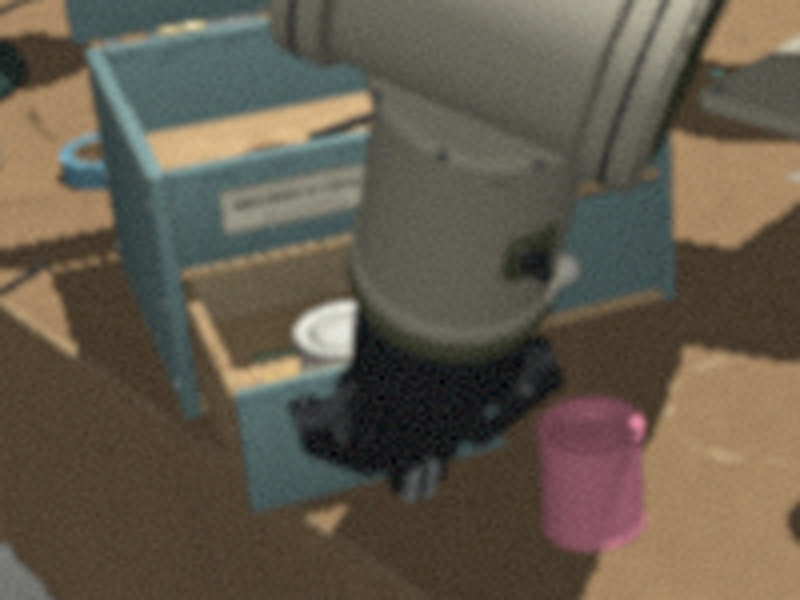

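The fingers are lined up with the drawer knob and clear of the pink pot. I'm pushing smoothly.

```bash
python3 -m inch '[[[-0.8,0,0.6],[0,0,0],0],[[-1.5,0,1.0],[0,0,0],0],[[-2.0,0,1.35],[0,0,0],0],[[-2.3,0,1.6],[0,0,0],0],[[-2.75,0,1.85],[0,0,0],0],[[-3.3,0,2.15],[0,0,0],0],[[-3.9,0,2.5],[0,0,0],0],[[-4.6,0,2.9],[0,0,0],0],[[-5.3,0,3.3],[0,0,0],0],[[-6.0,0,3.7],[0,0,0],0],[[-6.65,0,4.1],[0,0,0],0],[[-7.35,0,4.5],[0,0,0],0],[[-8.05,0,4.85],[0,0,0],0],[[-8.7,0,5.25],[0,0,0],0],[[-9.35,0,5.6],[0,0,0],0],[[-9.85,0,5.9],[0,0,0],0],[[-10.3,0,6.15],[0,0,0],0],[[-10.6,0,6.3],[0,0,0],0],[[-10.7,0,6.4],[0,0,0],0],[[-10.7,0,6.4],[0,0,0],0]]' 40
python3 - <<'E'
from h import *
s=telemetry.sense();print(inch_(s['tool_pos']),s['tcp_rot'],s['ft_force'])
cv2.imwrite('pics/j_s.png',viewer.snapshot('side')[:,:,::-1])
crop('pics/j_s.png',230,180,200,200,4,'pics/j_sc.png')
go(list(ch(-127,72.5,50)),rot(lean=30),s)
E
```

```text
time: 11.6
tool_pos: [566.0, -0.0, 48.3]
tcp_rot: [180.0, 30.0, 63.0]
ft_force: [-0.8, -0.5, -0.2]
finger_gap: -0.0
[-140.88145495   72.30142966   48.31811036] [179.99391147  29.97311883  62.95021097] [-0.80471807 -0.47397299 -0.21624307]
shift cm [-1.29  0.02  0.55] turn [ 0.001 -0.     0.001] from [566.   -0.   48.3] t 11.6
```

View pics/j_s.png

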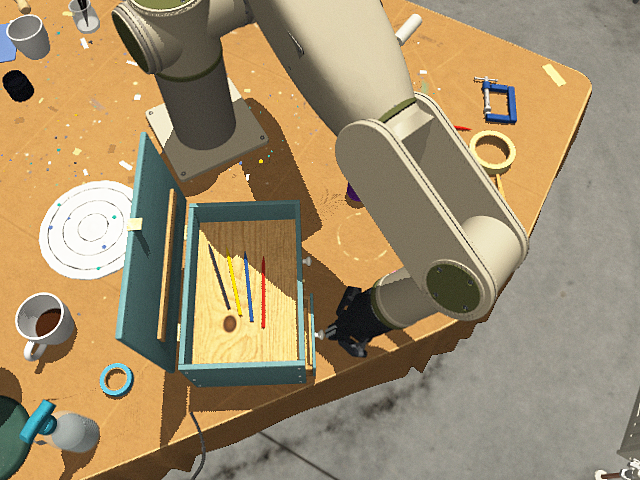

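The drawer is almost shut, with a gap of about 10-15 mm. I'll continue slowly and watch the force.

```bash
python3 -m inch '[[[-0.35,0,0.2],[0,0,0],0],[[-0.7,0,0.4],[0,0,0],0],[[-0.95,0,0.55],[0,0,0],0],[[-1.05,0,0.6],[0,0,0],0],[[-1.05,0,0.6],[0,0,0],0]]' 40;  python3 -m inch '[[[-0.1,0,0.05],[0,0,0],0],[[-0.2,0,0.1],[0,0,0],0],[[-0.2,0,0.1],[0,0,0],0]]' 40
```

```text
time: 12.15
tool_pos: [560.4, -10.9, 48.3]
tcp_rot: [-180.0, 30.0, 62.9]
ft_force: [-0.2, -0.0, -0.7]
finger_gap: -0.0
time: 12.45
tool_pos: [559.5, -12.7, 48.4]
tcp_rot: [-180.0, 30.0, 63.0]
ft_force: [-0.6, 0.3, -0.4]
finger_gap: -0.2
```

```bash
python3 -m inch '[[[-0.1,0,0.06],[0,0,0],0],[[-0.2,0,0.12],[0,0,0],0],[[-0.25,0,0.15],[0,0,0],0],[[-0.25,0,0.15],[0,0,0],0]]' 40;  python3 - <<'E'
from h import *
s=telemetry.sense();print(inch_(s['tool_pos']),s['ft_force'])
cv2.imwrite('pics/k_s.png',viewer.snapshot('side')[:,:,::-1])
crop('pics/k_s.png',270,240,100,140,5,'pics/k_sc.png')
E
```

```text
time: 12.85
tool_pos: [558.1, -15.3, 48.4]
tcp_rot: [-180.0, 30.0, 63.0]
ft_force: [-1.1, 0.4, -0.4]
finger_gap: -0.2
[-123.64938604   72.23969353   48.44757312] [-1.08219074  0.42249964 -0.40584675]
```

View pics/k_sc.png

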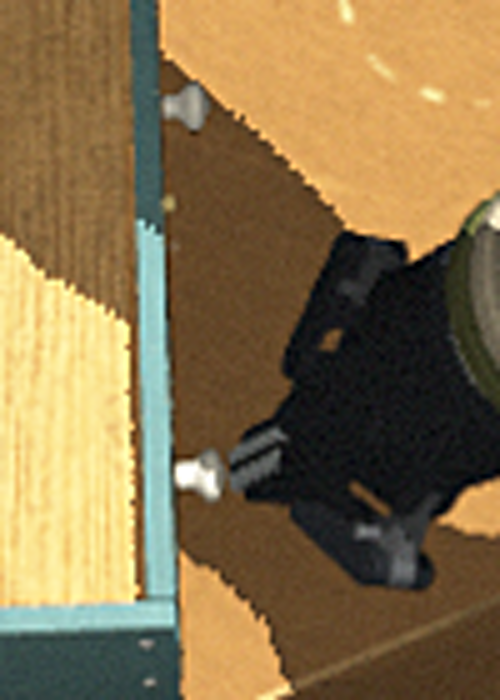

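```bash
for i in 1 2; do python3 -m inch '[[[-0.1,0,0.06],[0,0,0],0],[[-0.2,0,0.12],[0,0,0],0],[[-0.2,0,0.12],[0,0,0],0]]' 40; done
```

```text
time: 13.2
tool_pos: [557.7, -16.3, 48.5]
tcp_rot: [180.0, 29.8, 63.0]
ft_force: [2.4, 6.1, 0.0]
finger_gap: 0.0
time: 13.5
tool_pos: [557.6, -16.6, 48.5]
tcp_rot: [179.9, 29.6, 63.0]
ft_force: [4.0, 14.9, 0.2]
finger_gap: 0.1
```

The hard stop is reached: force rose to 15 N with no further motion, so the drawer is shut. I'm backing off and rising.

Run:
```python
from h import *
s=telemetry.sense()
go(list(ch(-160,72.5,60)),rot(lean=30),s);go(list(ch(-190,60,300)),rot(lean=0),s);go(list(ch(-150,30,430)),rot(lean=0),s)
```

```text
shift cm [ 2.71  0.02 -2.86] turn [ 0.002 -0.007  0.001] from [557.6 -16.6  48.5] t 13.5
shift cm [ -6.55  -1.19 -25.21] turn [0.002 0.517 0.002] from [557.6 -16.6  48.5] t 13.5
shift cm [-16.44  -4.18 -34.54] turn [0.002 0.517 0.002] from [557.6 -16.6  48.5] t 13.5
```

```bash
python3 -m inch '[[[1.3,0,-1.4],[0,0,0],0],[[2.7,0,-2.9],[0,0,0],0],[[2.4,0,-5],[0,0,0],0],[[1,0,-9],[0,0.1,0],0],[[-1,-0.4,-13],[0,0.2,0],0],[[-2.5,-0.8,-17],[0,0.3,0],0],[[-4.5,-1,-21],[0,0.4,0],0],[[-6.5,-1.2,-25],[0,0.52,0],0],[[-10,-2.2,-28.5],[0,0.52,0],0],[[-13,-3.5,-31.5],[0,0.52,0],0],[[-16.4,-4.2,-34.5],[0,0.52,0],0],[[-16.4,-4.2,-34.5],[0,0.52,0],0],[[-16.4,-4.2,-34.5],[0,0.52,0],0]]' 40;  python3 - <<'E'
from h import *
s=telemetry.sense();print(inch_(s['tool_pos']),s['tcp_rot'],s['joint_pos'])
cv2.imwrite('pics/l_s.png',viewer.snapshot('side')[:,:,::-1])
cv2.imwrite('pics/l_c.png',viewer.snapshot('scene')[:,:,::-1])
crop('pics/l_c.png',150,150,200,200,4,'pics/l_cc.png')
go(list(ch(180,30,430)),rot(),s);go(list(ch(180,30,342)),rot(),s)
E
```

```text
time: 14.8
tool_pos: [532.7, 26.2, 430.9]
tcp_rot: [179.8, 0.1, 62.9]
ft_force: [0.4, -0.5, -0.9]
finger_gap: 0.3
[-149.04766947   30.65977644  430.92268228] [1.79802864e+02 1.00096079e-01 6.29133261e+01] [ -2.57602958  -2.79673012  76.31252708  -0.18014115 106.34628133
  24.45956471]
shift cm [-32.9   -0.07   0.15] turn [0.003 0.002 0.   ] from [532.7  26.2 430.9] t 14.8
shift cm [-32.89  -0.1    8.95] turn [0.003 0.002 0.   ] from [532.7  26.2 430.9] t 14.8
```

View pics/l_s.png

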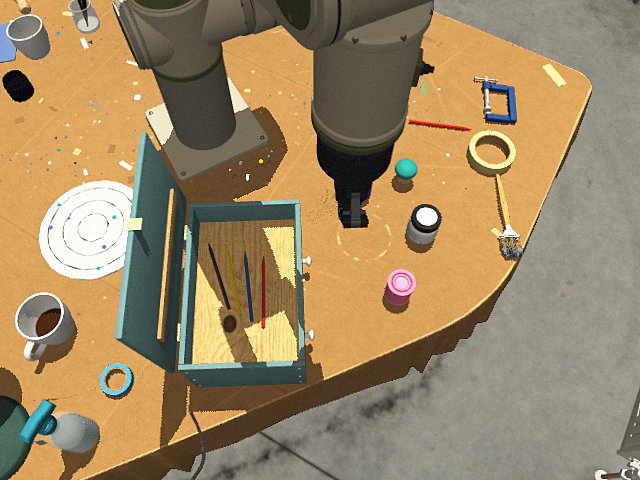

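View pics/l_c.png

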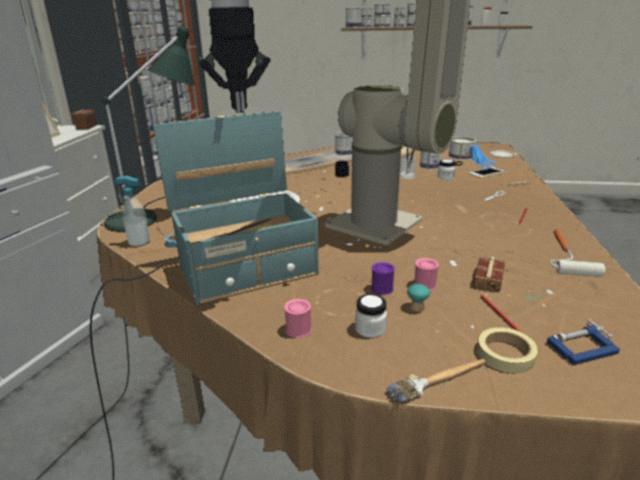

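The drawer front is flush in both views, with the jar and knob in place. I'm moving over to behind the lid.

```bash
python3 -m inch '[[[-4,0,0],[0,0,0],0],[[-8,0,0],[0,0,0],0],[[-12,0,0],[0,0,0],0],[[-16,0,0],[0,0,0],0],[[-20,0,0],[0,0,0],0],[[-24,0,0],[0,0,0],0],[[-28,0,0],[0,0,0],0],[[-31,0,0],[0,0,0],0],[[-33.3,0,0],[0,0,0],0],[[-33.3,0,0],[0,0,0],0],[[-33.3,0,0],[0,0,0],0],[[-33.3,0,0],[0,0,0],0]]' 40;  python3 - <<'E'
from h import *
s=telemetry.sense();print(inch_(s['tool_pos']),s['tcp_rot'],s['joint_pos'])
cv2.imwrite('pics/m_s.png',viewer.snapshot('side')[:,:,::-1])
cv2.imwrite('pics/m_c.png',viewer.snapshot('scene')[:,:,::-1])
E
```

```text
time: 16.1
tool_pos: [381.4, -269.2, 429.1]
tcp_rot: [-179.9, 0.1, 63.0]
ft_force: [-0.6, -0.1, 0.3]
finger_gap: 0.0
[182.81522979  30.54459706 429.10426554] [-1.79899274e+02  1.27419769e-01  6.30066180e+01] [-41.39393892 -12.88667911  85.66576071  -0.15549016 107.28673052
 -14.44656412]
```

View pics/m_s.png

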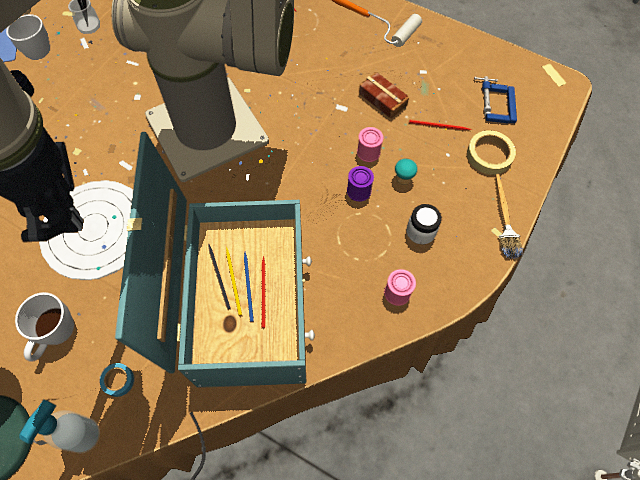

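View pics/m_c.png

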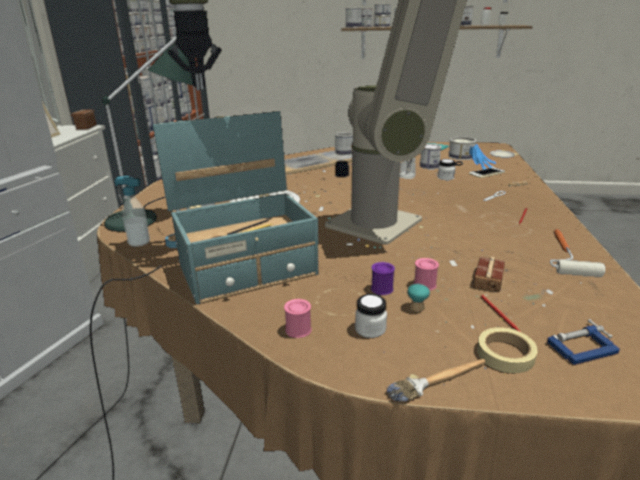

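```bash
python3 -m inch '[[[0,0,3],[0,0,0],0],[[0,0,6],[0,0,0],0],[[0,0,8.7],[0,0,0],0],[[0,0,8.7],[0,0,0],0],[[0,0,8.7],[0,0,0],0]]' 40;  python3 - <<'E'
from h import *
s=telemetry.sense();p=inch_(s['tool_pos']);print(p,s['ft_force'])
cv2.imwrite('pics/n_s.png',viewer.snapshot('side')[:,:,::-1])
print(proj('side',ch(151,30,331)))
for f in np.arange(1.57,-.01,-.08):
    x=107-180*np.cos(f)+10.5*np.sin(f)+11;z=151+180*np.sin(f)+10.5*np.cos(f)+11
    print(round(f,2),np.round([(p[0]-x)/10,(p[2]-z)/10],2),end=' ; ')
E
```

```text
time: 16.7
tool_pos: [381.1, -269.6, 343.6]
tcp_rot: [-180.0, 0.2, 63.0]
ft_force: [0.0, -1.5, 0.5]
finger_gap: -0.2
[183.31252237  30.45657585 343.62202971] [ 0.03132276 -1.54408645  0.51992451]
[[124.36021851 254.3074718 ]]
1.57 [5.5  0.16] ; 1.49 [6.94 0.14] ; 1.41 [8.38 0.23] ; 1.33 [9.8  0.43] ; 1.25 [11.21  0.75] ; 1.17 [12.59  1.18] ; 1.09 [13.93  1.72] ; 1.01 [15.22  2.36] ; 0.93 [16.45  3.11] ; 0.85 [17.62  3.95] ; 0.77 [18.72  4.88] ; 0.69 [19.75  5.89] ; 0.61 [20.68  6.99] ; 0.53 [21.53  8.16] ; 0.45 [22.28  9.39] ; 0.37 [22.93 10.67] ; 0.29 [23.48 12.01] ; 0.21 [23.92 13.38] ; 0.13 [24.24 14.79] ; 0.05 [24.46 16.21] ;
```

View pics/n_s.png

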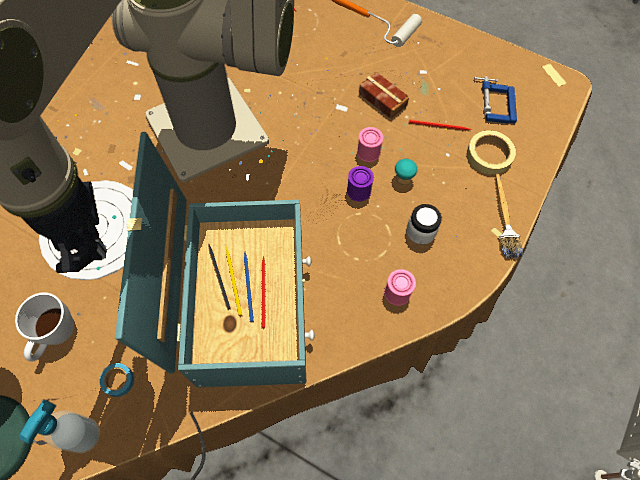

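The fingers are behind the lid with clearance. I'm starting the fold.

```bash
python3 -m inch '[[[1,0,0],[0,0,0],0],[[2,0,0],[0,0,0],0],[[2.8,0,0],[0,0,0],0],[[3.6,0,0],[0,0,0],0],[[4.5,0,0.1],[0,0,0],0],[[5.5,0,0.1],[0,0,0],0],[[6.9,0,0.1],[0,0,0],0],[[8.4,0,0.2],[0,0,0],0],[[9.8,0,0.4],[0,0,0],0],[[11.2,0,0.7],[0,0,0],0],[[12.6,0,1.2],[0,0,0],0],[[12.6,0,1.2],[0,0,0],0]]' 40;  python3 - <<'E'
from h import *
s=telemetry.sense();p=inch_(s['tool_pos']);print(p,s['ft_force'])
cv2.imwrite('pics/o_s.png',viewer.snapshot('side')[:,:,::-1])
cv2.imwrite('pics/o_c.png',viewer.snapshot('scene')[:,:,::-1])
E
```

```text
time: 17.95
tool_pos: [438.5, -156.1, 329.8]
tcp_rot: [-179.9, 0.1, 63.1]
ft_force: [0.1, -0.4, 1.0]
finger_gap: -0.3
[ 56.15105206  29.86232121 329.81109137] [ 0.08648126 -0.38001183  0.95617912]
```

View pics/o_s.png

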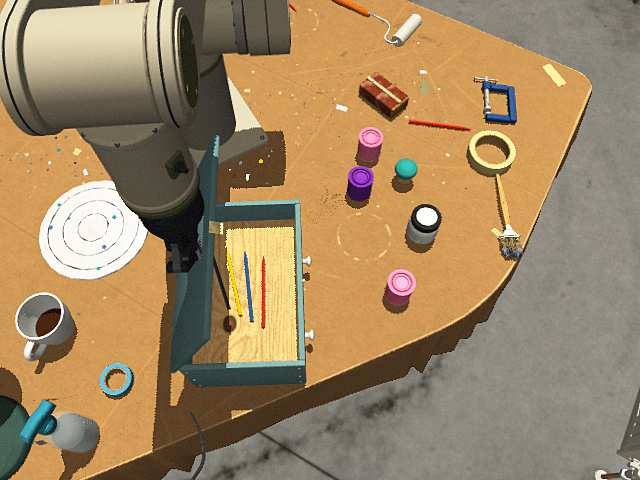

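View pics/o_c.png

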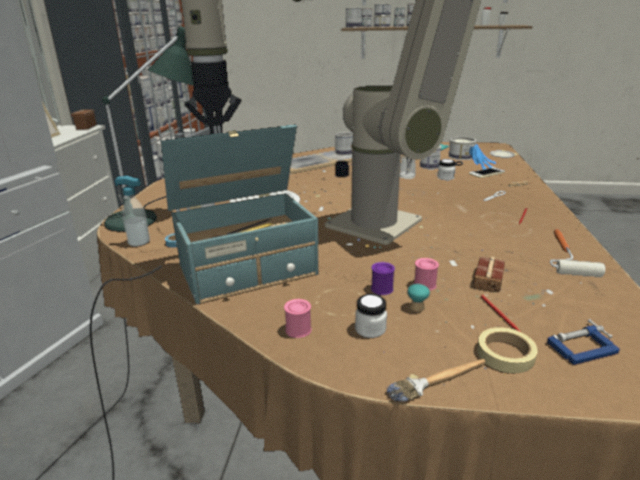

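The lid folds along with the fingers, now at about 1.17 rad. I'll continue along the arc to about 0.29 rad.

```bash
python3 -m inch '[[[0.7,0,0.2],[0,0,0],0],[[1.5,0,0.6],[0,0,0],0],[[2.6,0,1.2],[0,0,0],0],[[3.85,0,1.9],[0,0,0],0],[[5,0,2.75],[0,0,0],0],[[6.1,0,3.7],[0,0,0],0],[[7.15,0,4.7],[0,0,0],0],[[8.1,0,5.8],[0,0,0],0],[[8.95,0,6.95],[0,0,0],0],[[9.7,0,8.2],[0,0,0],0],[[10.3,0,9.5],[0,0,0],0],[[10.8,0,10.5],[0,0,0],0],[[10.9,0,10.8],[0,0,0],0],[[10.9,0,10.8],[0,0,0],0]]' 40;  python3 - <<'E'
from h import *
s=telemetry.sense();p=inch_(s['tool_pos']);print(p,s['ft_force'])
cv2.imwrite('pics/p_s.png',viewer.snapshot('side')[:,:,::-1])
cv2.imwrite('pics/p_c.png',viewer.snapshot('scene')[:,:,::-1])
E
```

```text
time: 19.45
tool_pos: [487.2, -61.0, 221.6]
tcp_rot: [-179.9, 0.2, 63.0]
ft_force: [0.1, -0.2, 1.1]
finger_gap: 0.2
[-50.7065683   29.91609432 221.64860146] [ 0.09110846 -0.21163565  1.06999698]
```

View pics/p_s.png

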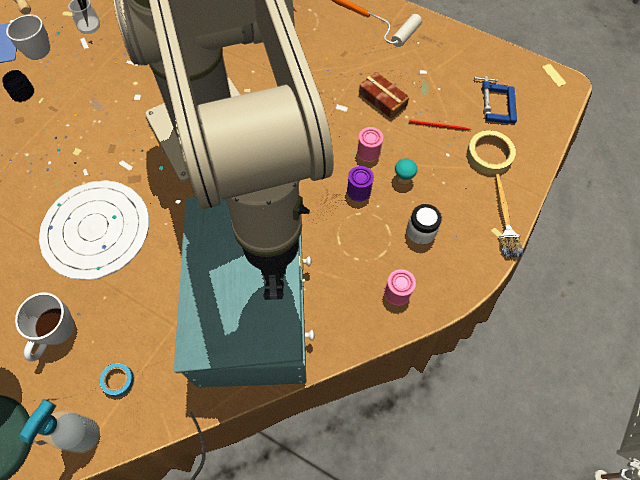

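View pics/p_c.png

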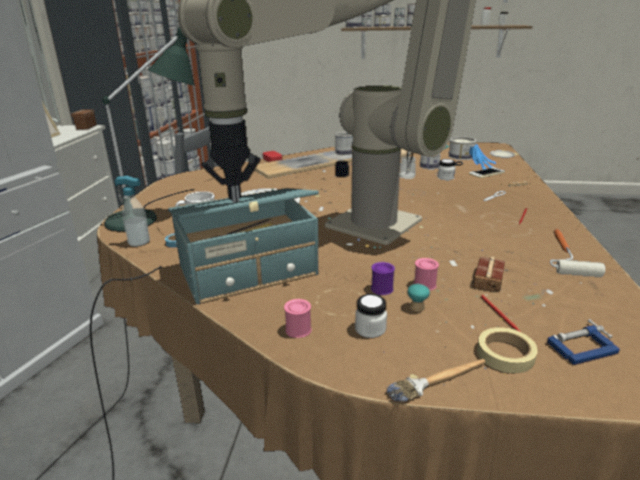

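The lid is at about 0.27 rad. Pressing down the rest slowly.

```bash
python3 -m inch '[[[0.2,0,0.6],[0,0,0],0],[[0.4,0,1.5],[0,0,0],0],[[0.6,0,2.5],[0,0,0],0],[[0.8,0,3.4],[0,0,0],0],[[0.9,0,4.1],[0,0,0],0],[[0.9,0,4.5],[0,0,0],0],[[0.9,0,4.6],[0,0,0],0],[[0.9,0,4.6],[0,0,0],0]]' 40; for i in 1 2; do python3 -m inch '[[[0,0,0.1],[0,0,0],0],[[0,0,0.2],[0,0,0],0],[[0,0,0.2],[0,0,0],0]]' 40;done
```

```text
time: 20.35
tool_pos: [491.5, -53.3, 176.2]
tcp_rot: [-180.0, 0.2, 63.0]
ft_force: [-0.1, 0.4, 0.8]
finger_gap: 0.2
time: 20.65
tool_pos: [491.8, -53.4, 174.6]
tcp_rot: [180.0, 0.2, 63.0]
ft_force: [0.6, -0.4, -0.7]
finger_gap: 0.2
time: 20.95
tool_pos: [491.8, -53.3, 172.8]
tcp_rot: [180.0, 0.2, 63.0]
ft_force: [-1.4, 1.0, 3.8]
finger_gap: -0.1
```

```bash
for i in 1 2; do python3 -m inch '[[[0,0,0.1],[0,0,0],0],[[0,0,0.2],[0,0,0],0],[[0,0,0.2],[0,0,0],0]]' 40;done
```

```text
time: 21.25
tool_pos: [492.0, -53.3, 172.7]
tcp_rot: [179.9, 0.2, 63.0]
ft_force: [-8.7, 2.3, 18.9]
finger_gap: -0.1
time: 21.55
tool_pos: [492.1, -53.4, 172.6]
tcp_rot: [179.9, 0.2, 63.0]
ft_force: [-16.1, 3.4, 32.7]
finger_gap: 0.2
```

Firm stop at TCP z 172.6 mm, which is tip height 161.6 mm; the closed outer face should be at 161.5 mm. Lifting off and checking.

```bash
python3 -m inch '[[[0,0,-0.3],[0,0,0],0],[[0,0,-0.8],[0,0,0],0],[[0,0,-3],[0,0,0],0],[[0,0,-7],[0,0,0],0],[[0,0,-11],[0,0,0],0],[[0,0,-15],[0,0,0],0],[[0,0,-19],[0,0,0],0],[[0,0,-22],[0,0,0],0],[[0,0,-22],[0,0,0],0],[[0,0,-22],[0,0,0],0],[[0,0,-22],[0,0,0],0]]' 40;  python3 - <<'E'
from h import *
s=telemetry.sense();p=inch_(s['tool_pos']);print(p,s['ft_force'])
cv2.imwrite('pics/q_s.png',viewer.snapshot('side')[:,:,::-1])
cv2.imwrite('pics/q_c.png',viewer.snapshot('scene')[:,:,::-1])
crop('pics/q_c.png',150,180,200,150,4,'pics/q_cc.png')
crop('pics/q_s.png',150,120,320,280,2.5,'pics/q_sc.png')
E
```

```text
time: 22.65
tool_pos: [491.5, -52.7, 386.7]
tcp_rot: [-179.9, 0.2, 63.0]
ft_force: [-0.0, 0.1, -1.0]
finger_gap: -0.3
[-60.0523358   29.95736355 386.65232564] [-0.00607403  0.07894799 -1.00180775]
```

View pics/q_s.png

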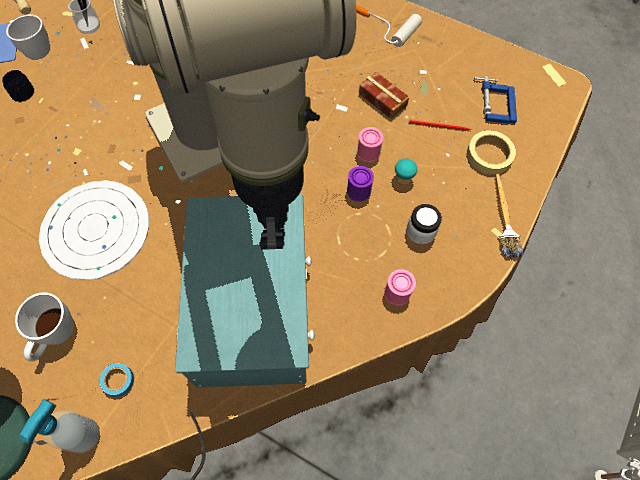

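View pics/q_cc.png

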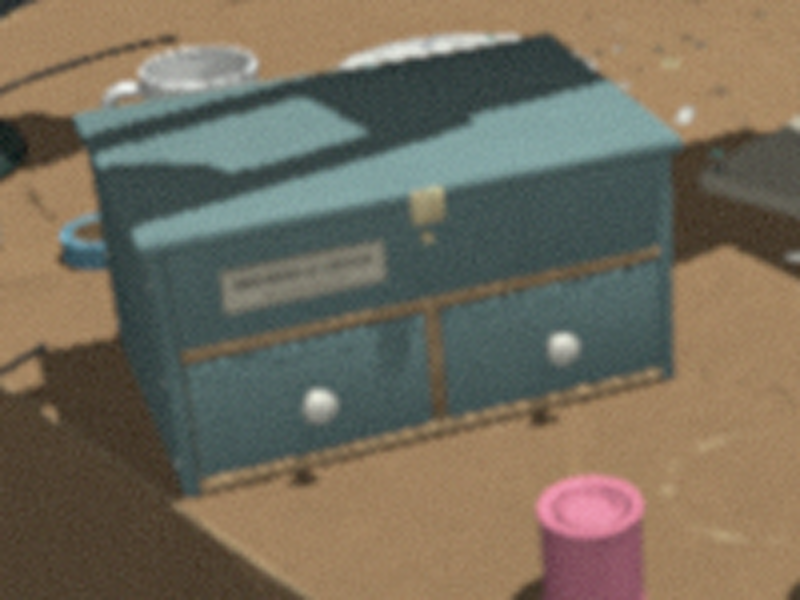

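The lid sits level on the chest, both drawer fronts are flush, the jar and knob are where they started, and the arm is clear. Handing in.

Run:
```python
from bench import r
print(r.hand_in())
```

```text
the job is handed in; nothing more can be done
None
```

I put the red-banded pot in the drawer, pushed the drawer shut and folded the lid closed, then handed the job in at about 22.7 s of the 72 s allowed. No verdict was reported.

- **Pot:** The images showed it standing upright on the drawer floor, about 10 mm behind the drawer's front wall. I could not see it once the drawer was closed. I pushed the drawer at about 80 mm/s or less and felt nothing unusual, but its final upright stance is inferred.
- **Drawer:** I pushed on its knob until it hit a hard stop, where the force rose to 15 N with no further movement. The last pictures show it flush with its neighbour.
- **Lid:** I pushed it over from behind at about 1 rad/s, then pressed it down slowly. It stopped firmly with the fingertips at 161.6 mm, against 161.5 mm expected for a closed lid. That last press reached about 33 N vertically (37 N in all), firmer than it needed to be but through the fingertips and well under the 120 N wrist limit.
- **Jar and knob:** They look unmoved in every picture. I compared them by eye only and did not re-measure their positions.
- **End state:** The tool was clear, about 210 mm above the lid, with no contact force.
- **Camera disagreement:** The two fixed cameras differed by 2–5 mm in absolute position, so I used values in between. At the wooden knob they differed by about 20 mm, but nothing was planned close to it.

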